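# Let the glue stick out of the desk dispenser

### The job

Press down the paddle of the lane that holds the thick glue stick, so that the other end of that rocker lifts its gate and the stick rolls down into the tray, then let the paddle come back up so that the gate is shut again. Leave the other lane's paddle and its thin marker alone, touch neither stick with the robot, and do not disturb the bottle, cup or tape roll.

Things in the scene. Friction and masses are not known exactly. Their poses are not given: they have to be found in the camera images.
- dispenser: White two-lane desk dispenser, fixed, 279 (x) x 218 (y) mm. Origin on the desk under the axle (x 0, z 115 mm), midway between the lanes; +x downhill, +y left lane. Lanes 100 mm wide, centred at y +53 and -53 mm, walls 76 mm high, posts 125. Lane floors fall 1 in 5, 50 mm high at the gates (x 70 mm); from x 105 to 210 mm open flat trays, floor 12 mm, rim 45 mm high.
- paddle_left: Wooden thumb paddle, 45 (x) x 36 (y) x 6 mm, on the uphill (-x) end of the left lane's (+y) rocker, overhanging the dispenser; origin at the centre of its top face, at rest 125 mm above the desk, 115 mm behind the axle and 10 mm above it; z normal to the top. Free space under it down to the desk. Pressing it down lifts its lane's gate. The two paddles' centres are 106 mm apart.
- paddle_right: Wooden thumb paddle, 45 (x) x 36 (y) x 6 mm, on the uphill (-x) end of the right lane's (-y) rocker, overhanging the dispenser; origin at the centre of its top face, at rest 125 mm above the desk, 115 mm behind the axle and 10 mm above it; z normal to the top. Free space under it down to the desk. Pressing it down lifts its lane's gate. The two paddles' centres are 106 mm apart.
- lever_left (a joint): Rocker of the left (+y) lane, a steel bar with the gate, a comb of three metal prongs, on its +x end: 0 at rest (gate shut), grows as its paddle is pressed down, stop at 0.5 rad. Springs back to 0; at the paddle about 2 N to start, 4 to 5 N near the stop. The thick stick passes under the gate from about 0.3 rad, the thin one from about 0.15; press to 0.4 or more.
- lever_right (a joint): Rocker of the right (-y) lane, a steel bar with the gate, a comb of three metal prongs, on its +x end: 0 at rest (gate shut), grows as its paddle is pressed down, stop at 0.5 rad. Springs back to 0; at the paddle about 2 N to start, 4 to 5 N near the stop. The thick stick passes under the gate from about 0.3 rad, the thin one from about 0.15; press to 0.4 or more.
- glue_stick: Thick glue stick: white cylinder with a black cap, 30 mm diameter, 92 mm long, 30 to 65 g, lying across one of the two lanes against its shut gate; either lane. Origin at its middle on the axis, its y along the axis; it turns about y as it rolls. In the tray its origin is 27 mm above the desk. Rolls out within about 1 s of the gate lifting.
- marker: Thin marker: white cylinder with a black cap, 18 mm diameter, 92 mm long, lying across the other lane against its shut gate; origin at its middle on the axis, y along the axis. It stays where it is.
- bottle: Loose amber glass bottle with a wooden cap, 52 mm diameter, 110 mm high, beside the dispenser's left side; origin at the centre of its foot.
- cup: Loose white ceramic cup, 76 mm rim diameter, 80 mm high, beside the dispenser's right side; origin at the centre of its foot.
- tape_roll: Loose roll of adhesive tape lying flat, 56 mm diameter, 19 mm high, 26 mm hole, beside the dispenser's left side; origin at the centre of its underside.
Mind the look-alikes: they are no part of the job. What is shaped like the marker but yellow is not meant.

How it is judged:
By the outcome, as a careful person would: the job done as asked, in the order asked, and still so for the second after the job is handed in, with the robot touching nothing.
It also fails if it takes over 32 s, if anything falls off the work surface, if the arm or the gripper's body presses on something with over 40 N, if the wrist force passes 120 N, or if a joint passes its speed limit or range.

### The arm

A 6-joint arm with a two-finger parallel gripper is mounted at the origin on the work surface. World frame = base frame: x ahead of the robot, y to its left, z up, the work surface at z = 0. Lengths are in m, angles in rad, forces in N, time in s.
With the tool pointing down it reaches from about 0.35 to 0.85 m from the base axis. Payload 8.1 kg.
Tool frame: the origin (TCP) lies at the centre of the arm's flange, where the gripper is bolted on; the fingertips stand 186 mm ahead of it and the grasp point (between the pads) lies 167 mm ahead of it; z points along the fingers, y is the line along which they close (so a half turn about z gives the same grasp; the last joint's range is limited). The gripper opens to 93 mm and grips with 3 to 60 N. Pads are 15 mm wide; open, the fingers measure 128 mm over their backs; the gripper's body (75 mm by 188 mm) begins 65 mm behind the grasp point.
Start: joints at [-1.202, 0.13, 1.488, -0, 1.523, -0.085], TCP at [0.263, -0.539, 0.405] pointing down, gripper open.
Joint ranges: [-2.96, 2.96], [-0.89, 2.26], [0.02, 2.5], [-1.34, 4.48], [0, 2.73], [-2.66, 2.66]. Speed limits (rad/s): [2.39, 2.39, 2.79, 3.14, 3.14, 3.14].

### API

Orientations are given as a rotation vector (axis times angle).
In Python, from plant import read_state, read_camera, camera_params, robot gives the robot as it stands.
- The arm moves only by the tool carry_out, never from a script. Its argument "targets" is a list of rows, each an object of numbers: "hand": the opening in per cent of the stroke, from 0 (shut) to 100 (fully open); "x", "y", "z": the shift along the tool's x, y, z in m; "ax", "ay", "az": the turn, a rotation vector about the tool's x, y, z in rad. In form: [{"hand": .., "x": .., "y": .., "z": .., "ax": .., "ay": .., "az": ..}, ...]. A call has 1 to 8 rows; each row is the pose to reach, as a shift and turn from the pose commanded when the call began, along the tool's axes at that moment; what a row does not reach only later rows make up. A row lasts 1/8 s, in which the tool goes at most 62.5 mm and 10.7 degrees, less where a joint would pass 70% of its speed; a pose out of reach is approached as far as the arm can. A call with a gripper value outside its range is refused whole. The fingers move at their own pace and stop on an object; "newtons" is the grip in N (left out, the last holds). Time passes only in rows, so rows that repeat a pose let the fingers close. It gives the time, the measured TCP pose, the force, the opening and the grip force at its end, in the units of the state.
- read_state(): the state, without advancing time (a new reading comes with each control period).
- read_camera(name): name is "scene" or "top" or "wrist"; returns (picture, depth): 420x560x3 uint8, blue, green, red; 420x560 float32, m along the optical axis (not along the pixel's ray), 0 where there is no reading.
- camera_params(name): a dict with "fx", "fy", "cx", "cy" (pixels), "position" and "rotation" of the camera in the world. Camera axes: x right, y up, looking along -z (the intrinsics and any distortion apply to the point x, -y, -z); pixel columns grow to the right and rows downward; lengths in m; the calibration is good to about 2 mm. A picture is of the moment at which its call begins: read the wrist's pose just before it. camera_params takes no time and is no camera call; for the wrist camera it gives the pose at the moment of the call.
- robot.close_job(): hands the job in; it is judged then, once.
The state is a dict: "t": time; "q": joint angles; "dq": joint speeds; "joint_torque": joint torques, N m; "tool_pos": TCP position; "orientation": TCP orientation; "force": force on the tool from outside, world axes, zero at the start; "wrist_torque": the same for the moment, N m; "opening": finger opening in m; "gripper_force": force on a finger pad.
Only numpy, scipy, OpenCV 4.12 (cv2) and the standard library are available. Lean on these libraries where they do the work, as an engineer would, in place of code of your own. Each camera call takes 0.05 s, during which the arm holds its last target. There are 200 camera calls.

## Working session

There is one attempt and no reset: what is moved stays moved. The work goes in short steps, Python scripts to look and compute and a tool call to move; the robot and the scene stay as the last step left them, time stands still between calls to the robot, and variables do not carry over. Pictures are saved under pics/ and viewed, at most 10 in all, crops included, and the job is handed in when it is done.

Besides the shell and the picture viewer there is one more tool, called after "Request:" by a JSON object that holds its "method" and its "body", one argument or row to a line. carry_out: Moves the arm, as the interface text tells. Its arguments: {"type":"object","properties":{"targets":{"type":"array","items":{"type":"object","properties":{"hand":{"type":"number"},"x":{"type":"number"},"y":{"type":"number"},"z":{"type":"number"},"ax":{"type":"number"},"ay":{"type":"number"},"az":{"type":"number"}}}},"newtons":{"type":"number"}},"required":["targets"]}

```bash
mkdir -p pics
python3 - <<'E'
from plant import *
import cv2,numpy as np
for n in("scene","top"):
    im,d=read_camera(n); cv2.imwrite(f"pics/{n}0.png",im); np.save(f"{n}_d.npy",d); print(n,camera_params(n))
s=read_state();print(s["t"],s["tool_pos"],s["orientation"],s["force"])
E
```

```text
scene {'fx': 434.995508841944, 'fy': 434.995508841944, 'cx': 279.2599303526239, 'cy': 209.8138103568918, 'position': array([ 0.8385182, -0.3960963,  0.727935 ]), 'rotation': array([0.68959349, 0.19038438, 0.51692821])}
top {'fx': 393.19781637754863, 'fy': 393.19781637754863, 'cx': 273.6688656161956, 'cy': 211.28045664068617, 'position': array([0.43659354, 0.07210393, 0.79174495]), 'rotation': array([ 0.16045958, -0.16084091, -1.56061693])}
0.1 [ 0.2629895  -0.5390647   0.40377441] [-3.05941050e+00 -7.06385955e-01  3.64368425e-04] [-0.31852173 -1.10029345  0.28919029]
```

View pics/top0.png

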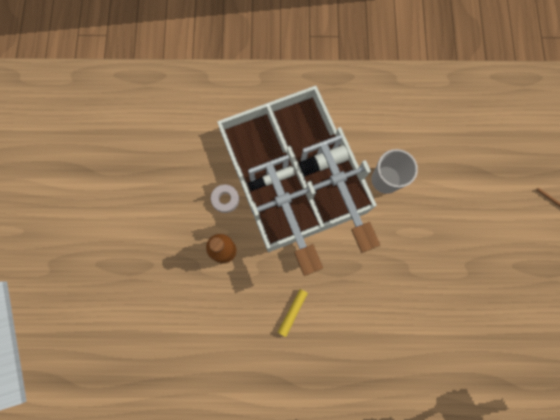

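View pics/scene0.png

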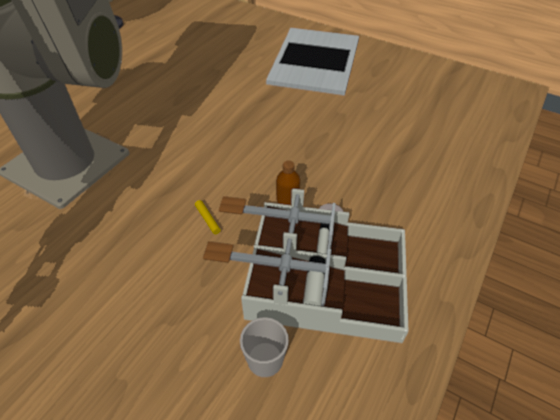

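The top view has two stick candidates in the lanes. (330,158) is thicker and lies in the right lane beside the cup; (270,178) is thinner and lies in the left lane. The yellow marker on the desk at (293,313) is a decoy. The paddles are at (366,237) for the right lane and (308,260) for the left, so I choose the right lane. Next I check this in a crop and measure it.

```bash
cat > h.py <<'E'
from plant import *
import cv2,numpy as np
from scipy.spatial.transform import Rotation as R
def pts(d,P):
    v,u=np.mgrid[:d.shape[0],:d.shape[1]]
    c=np.stack([(u-P["cx"])/P["fx"]*d,-(v-P["cy"])/P["fy"]*d,-d],-1)
    return c@R.from_rotvec(P["rotation"]).as_matrix().T+P["position"]
E
python3 - <<'E'
from h import *
im=cv2.imread("pics/top0.png"); cv2.imwrite("pics/crop.png",cv2.resize(im[80:280,200:420],None,fx=3,fy=3,interpolation=cv2.INTER_CUBIC)[:600])
W={}
for n,seeds in(("top",[(366,237),(308,260)]),("scene",[(218,252),(232,205)])):
    im=cv2.imread(f"pics/{n}0.png");p=pts(np.load(n+"_d.npy"),camera_params(n))
    for u,v in seeds:
        m=(abs(p[...,2]-.125)<.018).astype(np.uint8)
        b=im.astype(int); m&=((b[...,2]-b[...,0])>35).astype(np.uint8)
        _,l=cv2.connectedComponents(m); q=p[l==l[v,u]]
        r=cv2.minAreaRect((q[:,:2]*1000).astype(np.float32)); print(n,len(q),q.mean(0).round(4),r,"seed",p[v,u].round(4))
p=pts(np.load("top_d.npy"),camera_params("top"))
for u,v in[(340,155),(285,173),(338,182),(284,203),(222,246),(397,168),(293,313)]: print(u,v,p[v,u].round(4))
E
```

```text
top 547 [ 0.5308 -0.084   0.1252] ((532.1177368164062, -83.87347412109375), (46.92279052734375, 36.07498550415039), 21.60105323791504) seed [ 0.531  -0.086   0.1239]
top 564 [0.4914 0.0139 0.1253] ((491.92535400390625, 13.623326301574707), (44.79081344604492, 36.24866485595703), 21.621070861816406) seed [0.4912 0.014  0.1254]
scene 487 [ 0.5331 -0.0866  0.1264] ((532.4508666992188, -85.90553283691406), (45.053672790527344, 37.65781784057617), 21.934268951416016) seed [ 0.5337 -0.0874  0.1254]
scene 380 [0.4935 0.0115 0.1261] ((492.8940734863281, 12.480216979980469), (44.57799530029297, 38.1559944152832), 20.714563369750977) seed [0.4932 0.0115 0.1246]
340 155 [ 0.6932 -0.0531  0.0834]
285 173 [0.6614 0.0509 0.07  ]
338 182 [ 0.6297 -0.0416  0.1197]
284 203 [0.5913 0.0542 0.1186]
222 246 [0.5161 0.1618 0.1102]
397 168 [ 0.6881 -0.1799  0.0215]
293 313 [0.3994 0.0347 0.0201]
```

View pics/crop.png

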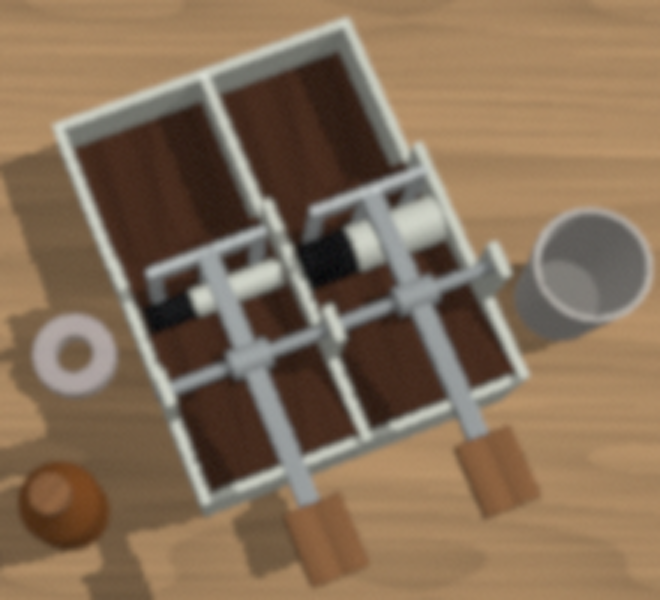

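The crop confirms it: the thick stick is in the right lane (crop ~(370,240)), and its paddle is at crop (497,470), the one on the cup side. Next I compute the approach in tool axes.

```bash
cat > go.py <<'E'
from h import *
s=read_state();R0=R.from_rotvec(s["orientation"]);p=s["tool_pos"]
yaw=np.deg2rad(21.6);x=np.array([np.cos(yaw),np.sin(yaw),0]);z=np.array([0,0,-1.])
Rt=R.from_matrix(np.stack([x,np.cross(z,x),z],1))
print(s["t"],p,"turn",(R0.inv()*Rt).as_rotvec().round(4),"f",s["force"].round(2),s["opening"])
for h in(.19,.15,.128,.074):print(h,R0.inv().apply(np.array([.5322,-.085,h+.186])-p).round(4))
E
python3 go.py
```

```text
0.1 [ 0.2629895  -0.5390647   0.40377441] turn [-0.0017 -0.0001  0.0768] f [-0.32 -1.1   0.29] 0.09297359269720985
0.19 [ 0.441  -0.29    0.0283]
0.15 [ 0.441  -0.29    0.0683]
0.128 [ 0.441  -0.2899  0.0903]
0.074 [ 0.441  -0.2898  0.1443]
```

Request:
{"method": "carry_out", "body": {
  "targets": [
    {"hand":0,"x":0.05,"y":-0.033,"z":0.003,"az":0.01},
    {"hand":0,"x":0.1,"y":-0.066,"z":0.006,"az":0.02},
    {"hand":0,"x":0.15,"y":-0.099,"z":0.01,"az":0.03},
    {"hand":0,"x":0.2,"y":-0.132,"z":0.013,"az":0.04},
    {"hand":0,"x":0.25,"y":-0.164,"z":0.016,"az":0.05},
    {"hand":0,"x":0.3,"y":-0.197,"z":0.02,"az":0.06},
    {"hand":0,"x":0.35,"y":-0.23,"z":0.023,"az":0.07},
    {"hand":0,"x":0.4,"y":-0.263,"z":0.026,"az":0.077}
  ]
}}

```text
schema error: expected keys hand, x, y, z, ax, ay, az
```

```bash
python3 go.py
```

```text
0.1 [ 0.2629895  -0.5390647   0.40377441] turn [-0.0017 -0.0001  0.0768] f [-0.32 -1.1   0.29] 0.09297359269720985
0.19 [ 0.441  -0.29    0.0283]
0.15 [ 0.441  -0.29    0.0683]
0.128 [ 0.441  -0.2899  0.0903]
0.074 [ 0.441  -0.2898  0.1443]
```

Request:
{"method": "carry_out", "body": {
  "targets": [
    {"hand":0,"x":0.05,"y":-0.033,"z":0.003,"ax":0,"ay":0,"az":0.01},
    {"hand":0,"x":0.1,"y":-0.066,"z":0.006,"ax":0,"ay":0,"az":0.02},
    {"hand":0,"x":0.15,"y":-0.099,"z":0.01,"ax":0,"ay":0,"az":0.03},
    {"hand":0,"x":0.2,"y":-0.132,"z":0.013,"ax":0,"ay":0,"az":0.04},
    {"hand":0,"x":0.25,"y":-0.164,"z":0.016,"ax":0,"ay":0,"az":0.05},
    {"hand":0,"x":0.3,"y":-0.197,"z":0.02,"ax":0,"ay":0,"az":0.06},
    {"hand":0,"x":0.35,"y":-0.23,"z":0.023,"ax":0,"ay":0,"az":0.07},
    {"hand":0,"x":0.4,"y":-0.263,"z":0.026,"ax":0,"ay":0,"az":0.077}
  ]
}}

```text
t: 1.1
tool_pos: [0.5078, -0.1256, 0.3784]
orientation: [-3.086, -0.588, 0.0]
force: [0.6, -0.1, 0.6]
opening: 0.0174
gripper_force: 0.0
```

```bash
python3 go.py
```

```text
1.1 [ 0.50780088 -0.1256493   0.37837861] turn [-0.0001  0.0002 -0.0005] f [ 0.64 -0.09  0.55] 0.01744443892102465
0.19 [ 0.0376 -0.0288  0.0024]
0.15 [ 0.0376 -0.0288  0.0424]
0.128 [ 0.0376 -0.0288  0.0644]
0.074 [ 0.0377 -0.0288  0.1184]
```

Request:
{"method": "carry_out", "body": {
  "targets": [
    {"hand":0,"x":0.039,"y":-0.028,"z":0.002,"ax":0,"ay":0,"az":0},
    {"hand":0,"x":0.039,"y":-0.028,"z":0.035,"ax":0,"ay":0,"az":0},
    {"hand":0,"x":0.039,"y":-0.028,"z":0.035,"ax":0,"ay":0,"az":0},
    {"hand":0,"x":0.039,"y":-0.028,"z":0.035,"ax":0,"ay":0,"az":0}
  ]
}}

```text
t: 1.6
tool_pos: [0.5331, -0.0876, 0.3442]
orientation: [-3.086, -0.587, 0.0]
force: [-0.5, -0.6, 0.1]
opening: 0.0005
gripper_force: 0.0
```

```bash
python3 go.py
python3 - <<'E'
from h import *
im,d=read_camera("scene");cv2.imwrite("pics/s1.png",im)
E
```

```text
1.6 [ 0.53310984 -0.08757667  0.3442465 ] turn [-0.0001  0.0003 -0.0009] f [-0.53 -0.63  0.08] 0.0005328448159050703
0.19 [ 0.0001 -0.0027 -0.0318]
0.15 [ 0.0001 -0.0027  0.0082]
0.128 [ 0.0001 -0.0027  0.0302]
0.074 [ 0.0001 -0.0027  0.0842]
```

View pics/s1.png

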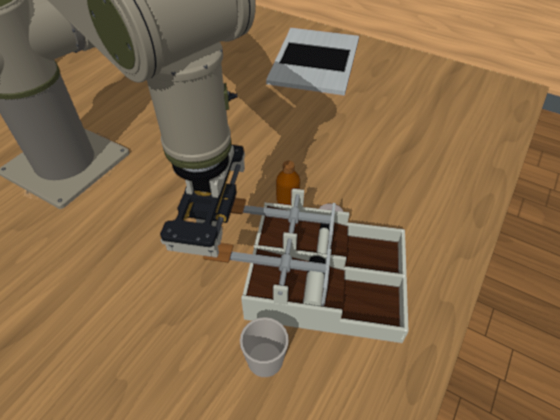

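The closed gripper stands above the right paddle (218,255), clear of everything. Now press, watching the force.

Request:
{"method": "carry_out", "body": {
  "targets": [
    {"hand":0,"x":0,"y":-0.002,"z":0.015,"ax":0,"ay":0,"az":0},
    {"hand":0,"x":0,"y":-0.002,"z":0.028,"ax":0,"ay":0,"az":0},
    {"hand":0,"x":0,"y":-0.002,"z":0.04,"ax":0,"ay":0,"az":0},
    {"hand":0,"x":0,"y":-0.002,"z":0.052,"ax":0,"ay":0,"az":0},
    {"hand":0,"x":0,"y":-0.002,"z":0.064,"ax":0,"ay":0,"az":0},
    {"hand":0,"x":0,"y":-0.002,"z":0.075,"ax":0,"ay":0,"az":0},
    {"hand":0,"x":0,"y":-0.002,"z":0.083,"ax":0,"ay":0,"az":0},
    {"hand":0,"x":0,"y":-0.002,"z":0.083,"ax":0,"ay":0,"az":0}
  ]
}}

```text
t: 2.65
tool_pos: [0.5322, -0.0853, 0.26]
orientation: [-3.086, -0.588, 0.002]
force: [-1.5, -0.7, 3.9]
opening: 0.0005
gripper_force: 1.8
```

```bash
python3 go.py
python3 - <<'E'
from h import *
im,d=read_camera("scene");cv2.imwrite("pics/s2.png",im)
E
```

```text
2.65 [ 0.53217667 -0.08531371  0.25999113] turn [-0.0006  0.0014 -0.0002] f [-1.49 -0.73  3.9 ] 0.0004926133996561087
0.19 [-0.     -0.0004 -0.116 ]
0.15 [ 0.     -0.0003 -0.076 ]
0.128 [ 0.0001 -0.0003 -0.054 ]
0.074 [ 0.0001 -0.0003 -0.    ]
```

View pics/s2.png

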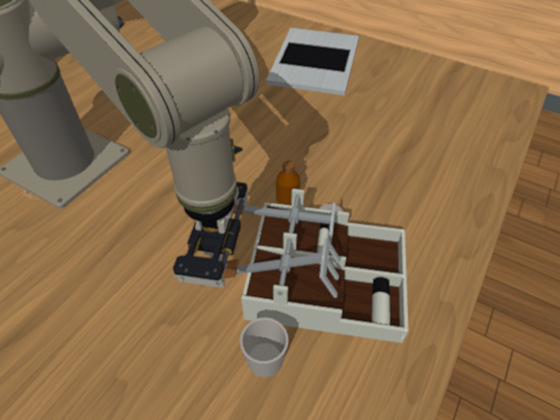

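The right gate is up (330,265) and the glue stick is already in the right tray (381,300). The marker has not moved. Now release the paddle smoothly and retreat.

Request:
{"method": "carry_out", "body": {
  "targets": [
    {"hand":0,"x":0,"y":0,"z":0,"ax":0,"ay":0,"az":0},
    {"hand":0,"x":0,"y":0,"z":0,"ax":0,"ay":0,"az":0},
    {"hand":0,"x":0,"y":0,"z":-0.012,"ax":0,"ay":0,"az":0},
    {"hand":0,"x":0,"y":0,"z":-0.024,"ax":0,"ay":0,"az":0},
    {"hand":0,"x":0,"y":0,"z":-0.036,"ax":0,"ay":0,"az":0},
    {"hand":0,"x":0,"y":0,"z":-0.048,"ax":0,"ay":0,"az":0},
    {"hand":0,"x":0,"y":0,"z":-0.07,"ax":0,"ay":0,"az":0},
    {"hand":0,"x":0,"y":0,"z":-0.11,"ax":0,"ay":0,"az":0}
  ]
}}

```text
t: 3.7
tool_pos: [0.5321, -0.085, 0.3704]
orientation: [-3.084, -0.588, 0.003]
force: [0.0, -0.2, -0.5]
opening: 0.0006
gripper_force: 0.0
```

Request:
{"method": "carry_out", "body": {
  "targets": [
    {"hand":0,"x":-0.03,"y":0.01,"z":-0.04,"ax":0,"ay":0,"az":0},
    {"hand":0,"x":-0.07,"y":0.03,"z":-0.06,"ax":0,"ay":0,"az":0},
    {"hand":0,"x":-0.11,"y":0.05,"z":-0.06,"ax":0,"ay":0,"az":0},
    {"hand":0,"x":-0.11,"y":0.05,"z":-0.06,"ax":0,"ay":0,"az":0},
    {"hand":0,"x":-0.11,"y":0.05,"z":-0.06,"ax":0,"ay":0,"az":0}
  ]
}}

```text
t: 4.32
tool_pos: [0.4488, -0.1721, 0.4311]
orientation: [-3.086, -0.587, -0.002]
force: [-0.5, 0.2, 0.3]
opening: 0.0006
gripper_force: 0.0
```

Run:
```python
from h import *
im,d=read_camera("scene");cv2.imwrite("pics/s3.png",im)
p=pts(d,camera_params("scene"));print([p[v,u].round(4) for u,v in((218,252),(232,205),(381,310))])
print(read_state()["force"])
```

```text
[array([ 0.5336, -0.0873,  0.1252]), array([0.494 , 0.0105, 0.126 ]), array([0.8047, 0.0198, 0.0105])]
[-0.64358545  0.45066495 -0.9156142 ]
```

View pics/s3.png

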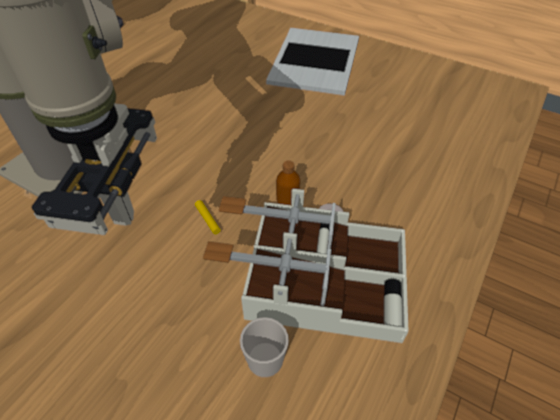

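The stick lies in the tray at (393,302). Both paddles are back at rest height (125 mm), the gate is shut, the marker is in place and the robot is clear. I'll hold briefly to let things settle, then hand in.

Request:
{"method": "carry_out", "body": {
  "targets": [
    {"hand":0,"x":0,"y":0,"z":0,"ax":0,"ay":0,"az":0},
    {"hand":0,"x":0,"y":0,"z":0,"ax":0,"ay":0,"az":0},
    {"hand":0,"x":0,"y":0,"z":0,"ax":0,"ay":0,"az":0},
    {"hand":0,"x":0,"y":0,"z":0,"ax":0,"ay":0,"az":0},
    {"hand":0,"x":0,"y":0,"z":0,"ax":0,"ay":0,"az":0},
    {"hand":0,"x":0,"y":0,"z":0,"ax":0,"ay":0,"az":0},
    {"hand":0,"x":0,"y":0,"z":0,"ax":0,"ay":0,"az":0},
    {"hand":0,"x":0,"y":0,"z":0,"ax":0,"ay":0,"az":0}
  ]
}}

```text
t: 5.38
tool_pos: [0.4486, -0.1723, 0.4308]
orientation: [3.086, 0.588, 0.0]
force: [0.1, 0.6, 0.1]
opening: 0.0004
gripper_force: 0.0
```

```bash
python3 -c "
from plant import robot
print(robot.close_job())"
```

```text
the job is handed in; nothing more can be done
None
```

The glue stick was released from the right lane into its tray, the gate is shut again with the marker and other objects left alone, and the job was handed in at about 5.4 s.

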